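Put the cutlery drawer back the right way round, past a toppled jam jar

TASK

Put the breakfast corner back in order: stand the toppled jam jar upright, lid up, in the empty place in the row of jars, and turn the loose cutlery drawer end for end and slide it under the lips of its frame until it is fully home, its front panel flush against the rail ends. Do not knock or shift the other jars or anything else loose on the counter, and let go of everything at the end.

Things in the scene. Friction and masses are not known exactly. Their poses are not given: they have to be found in the camera images.
- drawer_mid (a point): Loose plywood cutlery drawer, 0.4 kg, flat on the counter: open tray 170 (local x) x 100 mm (y), walls 5 thick, 34 high, floor 5. A cross rib to hold it by, 10 mm thick, stands across it (along y) at x = -15 mm, near the centre of mass: wall to wall up to 34 mm, then 56 mm wide, top 55 mm up. The plain end (+x) goes in first. Point: centre of the tray, 38 mm up; z is up.
- drawer_front (a point): Middle of the drawer's front panel, at its local -x end: 90 mm from drawer_mid along x, 22 mm up, same axes. The panel is 10 mm thick, 136 wide, 44 high, too wide to enter between the rails; a small steel knob sticks out 16 mm beyond it.
- frame: Fixed darker wood drawer frame without floor (the drawer slides on the counter): two rails along local x, from x = -85 to +85 mm, 14 thick, 44 high, 108 apart inside. Lips on top of them reach 11 mm inwards, underside 38 mm up, so nothing enters from above. A 44 mm high back wall closes the +x end at x = 89 mm; the mouth is at -x. Origin: centre, on the counter.
- frame_home (a point): Where drawer_mid lies when the drawer is fully home (38 mm above the frame's origin), the drawer's axes then agreeing with the frame's and its front panel touching the rail ends at the mouth.
- jar_mid (a point): Toppled jam jar on a flat side on the counter before the frame's mouth, in the drawer's way: square body 52 x 52 mm, 60 long, dark red with paper labels; round brass lid 48 across; 84 mm in all, 0.25 kg. Point: half-way along its axis. Local x: from base to lid (points up when it stands). Body spans x -42 to +18 mm, lid +24 to +42.
- row: Fixed flat wooden board under the row of jars, 70 mm (local x) by 310 mm (local y), 10 mm thick; origin at the centre of its underside. Three places at local y = -108, 0 and +108 mm: two hold standing jars, one is empty. Local x points roughly away from the robot.
- gap: Thin cork-coloured disc (52 mm across, under 1 mm thick) marking the empty place on the board. Origin at its centre, on top of the board, 10 mm above the counter.
- jar_a_mid (a point): A jar of the same kind standing in the row; this point is at half its height, 42 mm above the board; here z is up. Leave it alone.
- jar_b_mid (a point): The other standing jar of the row, likewise. Leave it alone.
- mug: Bystander, loose: leave it alone. White mug, 80 mm across, 92 mm high; origin under its centre.
- mill: Bystander, loose: leave it alone. Dark wooden pepper mill, 54 mm across, 132 mm high; origin under its centre.
- cup: Bystander, loose: leave it alone. Green glass tumbler, 72 mm across, 75 mm high; origin under its centre.
Not all that is in view belongs to the job. What is shaped like the part that bears jar_b_mid but blue or pink is not meant. Leave any pink look-alike of the part that bears jar_mid alone.

How it is judged:
By the outcome, as a careful person would: the job done as asked, in the order asked, and still so for the second after the job is handed in, with the robot touching nothing.
It also fails if it takes over 72 s, if anything falls off the work surface, if the arm or the gripper's body presses on something with over 40 N, if the wrist force passes 120 N, or if a joint passes its speed limit or range.

ROBOT

A 6-joint arm with a two-finger parallel gripper is mounted at the origin on the work surface. World frame = base frame: x ahead of the robot, y to its left, z up, the work surface at z = 0. Lengths are in m, angles in rad, forces in N, time in s.
With the tool pointing down it reaches from about 0.375 to 0.975 m from the base axis. Payload 3.8 kg.
Tool frame: the origin (TCP) lies at the very end of the fingers, on their centre line; the grasp point (between the pads) lies 19 mm behind it; z points along the fingers, y is the line along which they close (so a half turn about z gives the same grasp; the last joint's range is limited). The gripper opens to 85 mm and grips with 20 to 120 N. Pads are 22 mm wide; open, the fingers measure 114 mm over their backs; the gripper's body (76 mm by 85 mm) begins 54 mm behind the grasp point. The pads swing forward as they close: fully open they stand 13 mm farther back than shut.
Start: joints at [1.154, 0.264, 1.604, -0, 1.274, -0.037], TCP at [0.25, 0.627, 0.231] pointing down, gripper open.
Joint ranges: [-2.63, 2.63], [-0.94, 2.18], [0.31, 2.57], [-1.31, 4.45], [0, 2.66], [-2.55, 2.55]. Speed limits (rad/s): [2.57, 2.57, 3.14, 3.14, 3.14, 3.14].

INTERFACE

Orientations are given as a rotation vector (axis times angle).
In Python, from rig import * gives the robot as it stands. The module is installed in compiled form; this text tells all that it offers.
- The arm moves only by the tool carry_out, never from a script. Its argument "increments" is a list of rows, each an object with "offset": the shift along the tool's x, y, z normalised to -1 to 1, where 1 is 0.1 m, a list of three; "yaw": the turn about the tool's z normalised to -1 to 1, where 1 is 60 degrees; "grip": the opening, from 0 (shut) to 1 (fully open). A call has 1 to 10 rows; each row shifts and turns the commanded pose from where the row before left it, along the tool's axes as they then stand; what a row does not reach is not made up. A row lasts 1/12 s, in which the tool goes at most 41.7 mm and 7.16 degrees, less where a joint would pass 70% of its speed; a pose out of reach is approached as far as the arm can. A call with a number of a shift or a turn outside -1 to 1 is refused whole. A call with a gripper value outside its range is refused whole. The fingers move at their own pace and stop on an object; the grip force is fixed at half the most. Time passes only in rows, so rows that do not move let the fingers close. It gives the time, the measured TCP pose, the force, the opening and the grip force at its end, in the units of the state.
- state(): the state, without advancing time (a new reading comes with each control period).
- camera(name): name is "side" or "top" or "wrist"; returns (picture, depth): 384x512x3 uint8, red, green, blue; 384x512 float32, m along the optical axis (not along the pixel's ray), 0 where there is no reading.
- get_calibration(name): a dict with "mtx" (3x3 intrinsics, pixels), "dist" ([k1, k2, p1, p2, k3] as OpenCV has them; the pictures are not rectified), "rvec" (rotation vector, rad) and "tvec" (3), from world to camera coordinates, as OpenCV has them; the wrist camera has in their place "T_tool_cam" (4x4, takes a point from camera to tool coordinates, whose origin is the TCP and whose axes are the flange's). Camera axes: x right, y down, z forward; pixel columns grow to the right and rows downward; lengths in m; the calibration is good to about 2 mm. A picture is of the moment at which its call begins: read the wrist's pose just before it. get_calibration takes no time and is no camera call.
- job_done(): hands the job in; it is judged then, once.
The state is a dict: "clock": time; "joint_pos": joint angles; "joint_velocities": joint speeds; "joint_efforts": joint torques, N m; "ee_pos": TCP position; "orientation": TCP orientation; "wrist_force": force on the tool from outside, world axes, zero at the start; "torque": the same for the moment, N m; "grip_width": opening from 0.0 (shut) to 1.0 (fully open); "gripper_force": force on a finger pad.
Only numpy, scipy, OpenCV 4.12 (cv2) and the standard library are available. Lean on these libraries where they do the work, as an engineer would, in place of code of your own. Each camera call takes 0.05 s, during which the arm holds its last target. There are 200 camera calls.

## Working session

There is one attempt and no reset: what is moved stays moved. The work goes in short steps, Python scripts to look and compute and a tool call to move; the robot and the scene stay as the last step left them, time stands still between calls to the robot, and variables do not carry over. Pictures are saved under pics/ and viewed, at most 10 in all, crops included, and the job is handed in when it is done.

Besides the shell and the picture viewer there is one more tool, called after "Request:" by a JSON object that holds its "method" and its "body", one argument or row to a line. carry_out: Moves the arm, as the interface text tells. Scaled input: -1 to 1 covers 0.1 m each way for a shift and 60 degrees each way for a turn. Its arguments: {"type":"object","properties":{"increments":{"type":"array"}},"required":["increments"]}

```bash
mkdir -p pics
cat > h.py <<'E'
from rig import *
import numpy as np, cv2
from scipy.spatial.transform import Rotation as R
def shot(n):
    s=state(); p,d=camera(n); c=get_calibration(n); K=np.array(c["mtx"]);D=np.array(c["dist"],float)
    if n=="wrist":
        T=np.eye(4);T[:3,:3]=R.from_rotvec(s["orientation"]).as_matrix();T[:3,3]=s["ee_pos"];T=T@np.array(c["T_tool_cam"])
    else:
        M=np.eye(4);M[:3,:3]=R.from_rotvec(np.ravel(c["rvec"])).as_matrix();M[:3,3]=np.ravel(c["tvec"]);T=np.linalg.inv(M)
    np.savez(n+".npz",p=p,d=d,K=K,D=D,T=T)
    return p,d,K,D,T
def load(n):
    z=np.load(n+".npz");return [z[k] for k in "pdKDT"]
def xyz(v):
    p,d,K,D,T=v; h,w=d.shape
    uv=np.stack(np.meshgrid(np.arange(w),np.arange(h)),-1).reshape(-1,1,2).astype(np.float64)
    n=cv2.undistortPoints(uv,K,D).reshape(h,w,2)
    P=np.dstack([n*d[...,None],d]); return P@T[:3,:3].T+T[:3,3]
def plane(v,uv,z):
    p,d,K,D,T=v
    n=cv2.undistortPoints(np.array(uv,float).reshape(-1,1,2),K,D).reshape(-1,2)
    r=np.c_[n,np.ones(len(n))]@T[:3,:3].T
    return T[:3,3]+r*((z-T[2,3])/r[:,2])[:,None]
def save(name,p,s=1.5): cv2.imwrite("pics/"+name,cv2.resize(p[...,::-1],None,fx=s,fy=s))
E
python3 - <<'E'
from h import *
for n in ("top","side"):
    v=shot(n); save(n+"1.png",v[0]); print(n,v[4].round(3).tolist(),v[2][0,0])
print(state())
E
```

```text
top [[0.005, -0.983, 0.184, 0.493], [-1.0, -0.007, -0.009, -0.015], [0.01, -0.184, -0.983, 0.811], [0.0, 0.0, 0.0, 1.0]] 358.55798491469534
side [[-0.719, -0.381, 0.582, 0.113], [-0.695, 0.38, -0.61, 0.548], [0.011, -0.843, -0.538, 0.581], [0.0, 0.0, 0.0, 1.0]] 419.35584188904477
{'clock': 0.1, 'joint_pos': array([ 1.15410422e+00,  2.64711047e-01,  1.60524960e+00, -4.20842711e-05,
        1.27368340e+00, -3.69072255e-02]), 'joint_velocities': array([-0.00053762, -0.00162319, -0.00100572,  0.00030126,  0.00107319,
       -0.00022404]), 'joint_efforts': array([ 5.39728317e-04, -5.16706753e+01, -3.68590593e+01,  1.26508877e-05,
        6.17367201e-03, -3.38587633e-06]), 'ee_pos': array([0.24998816, 0.6262903 , 0.23005755]), 'orientation': array([-0.59288685, -3.08470871,  0.00315358]), 'wrist_force': array([-0.41980967, -0.310459  ,  0.06253975]), 'torque': array([0.00699468, 0.01668787, 0.00550059]), 'gripper_force': 0.0, 'grip_width': 1.0024886328205602}
```

View pics/top1.png

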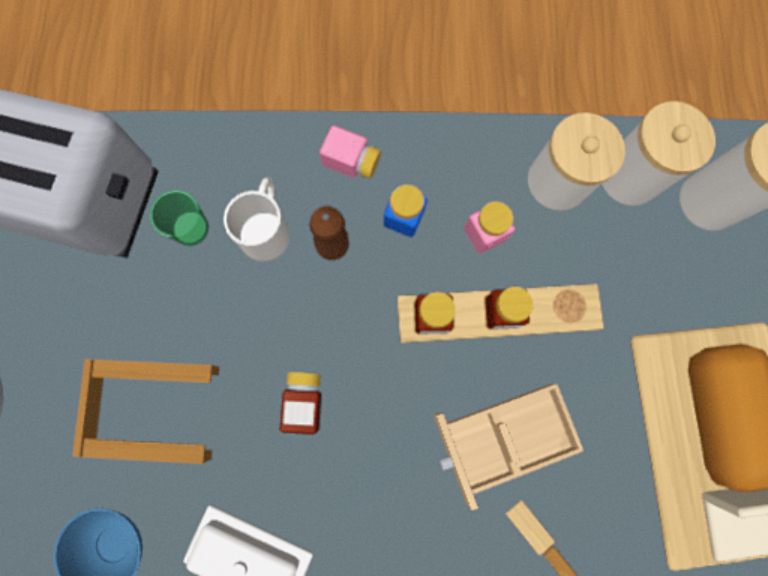

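View pics/side1.png

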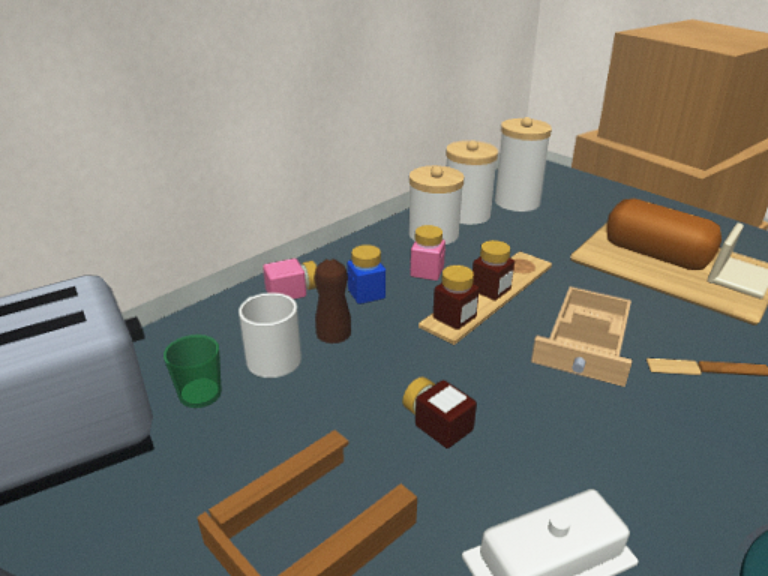

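The top view shows the toppled jar at about (300,403), lid up-image, with the frame at (145,410) and its mouth to the right. The drawer is at (510,445) with its front to the left, the gap disc at (569,305) and the board at (500,312). The pink lying jar at (350,152) is a decoy. The side view agrees. Next I measure these from depth.

Run:
```python
from h import *
v=load("top"); X=xyz(v); p=v[0]; d=v[1]
def reg(x0,x1,y0,y1,zl,zh):
    m=np.zeros(d.shape,bool); m[int(y0/1.5):int(y1/1.5),int(x0/1.5):int(x1/1.5)]=1
    return m&(d>0)&(X[...,2]>zl)&(X[...,2]<zh)
def rect(m,name):
    q=X[m]; r=cv2.minAreaRect((q[:,:2]*1000).astype(np.float32)); print(name,len(q),"med",np.median(q,0).round(4),"rect",np.round(r[0],1),np.round(r[1],1),round(r[2],1))
    return q
hsv=cv2.cvtColor(p,cv2.COLOR_RGB2HSV)
print("counter z", np.median(X[300:330,200:230,2]))
rect(reg(265,340,360,450,.042,.06),"jar top"); 
yel=(hsv[...,0]>15)&(hsv[...,0]<30)&(hsv[...,1]>150)
rect(reg(265,340,360,450,.02,.06)&yel,"jar lid"); rect(reg(265,340,360,450,.042,.06)&~yel,"jar body top")
rect(reg(60,230,340,480,.040,.050),"frame top")
rect(reg(400,600,370,520,.030,.037),"drawer walls");rect(reg(400,600,370,520,.040,.047),"panel");rect(reg(400,600,370,520,.050,.06),"rib")
rect(reg(390,615,270,350,.006,.014),"board")
cork=reg(545,595,285,325,.005,.016)
q=X[cork]; c=p[cork].astype(int); print(np.median(c,0))
w=(hsv[...,2]<np.percentile(hsv[cork][:,2],50)-12)&cork
rect(w,"cork")
for n,b in (("jars",(405,545,280,340)),("mill",(300,355,195,265)),("mug",(215,300,170,265)),("cup",(140,215,180,250)),("butter",(180,320,500,576)),("knife",(500,580,495,576))):
    q=X[reg(*b,.02 if n!="knife" else .004,.2)]
    print(n,q.min(0).round(3) if len(q) else 0,q.max(0).round(3) if len(q) else 0)
for b in ((410,460,290,330),(488,540,285,325)): rect(reg(*b,.088,.1),"standing lid")
```

```text
counter z -0.0016084312470120432
jar top 893 med [0.472  0.0791 0.05  ] rect [478.   79.9] [52.5 84.4] 87.2
jar lid 148 med [0.5111 0.0761 0.0456] rect [510.3  77.8] [43.2 14.7] 89.9
jar body top 784 med [0.4679 0.0795 0.0501] rect [478.   79.9] [52.5 84.4] 87.2
frame top 2234 med [0.4513 0.3102 0.0427] rect [464.4 303.4] [185.9 136.5] 88.3
drawer walls 650 med [ 0.4335 -0.2232  0.0323] rect [ 425.1 -211.2] [132.3 196.6] 19.2
panel 323 med [ 0.4014 -0.1396  0.0422] rect [ 410.7 -169.8] [135.   78.7] 19.4
rib 135 med [ 0.4245 -0.2085  0.0526] rect [ 424.8 -208.5] [54.4 11.2] 21.7
board 2547 med [ 0.6106 -0.2674  0.0086] rect [ 613.2 -215.3] [ 70.5 308.3] 3.9
[212. 177. 127.]
cork 288 med [ 0.6256 -0.3215  0.0089] rect [ 627.1 -315.8] [56.8 58.2] 3.2
jars [ 0.578 -0.24   0.02 ] [ 0.639 -0.083  0.097]
mill [0.695 0.017 0.02 ] [0.742 0.068 0.131]
mug [0.693 0.109 0.02 ] [0.802 0.189 0.094]
cup [0.707 0.232 0.02 ] [0.814 0.34  0.076]
butter [0.25 0.08 0.02] [0.315 0.227 0.071]
knife [ 0.237 -0.312  0.004] [ 0.336 -0.216  0.012]
standing lid 400 med [ 0.6046 -0.1072  0.0926] rect [ 604.9 -107.2] [44.4 45.3] 44.9
standing lid 426 med [ 0.6125 -0.2139  0.0923] rect [ 612.6 -213.9] [46.  45.9] 89.2
```

Sizes agree with those given. I'm going above the jar's lid, fingers closing across the jar, and will look from there with the wrist camera.

Request:
{"method": "carry_out", "body": {
  "increments": [
    {"offset": [-0.305,-0.272,0],"yaw": 0,"grip": 1},
    {"offset": [-0.305,-0.272,0],"yaw": 0,"grip": 1},
    {"offset": [-0.305,-0.272,0],"yaw": 0,"grip": 1},
    {"offset": [-0.305,-0.272,0],"yaw": 0,"grip": 1},
    {"offset": [-0.305,-0.272,0],"yaw": 0,"grip": 1},
    {"offset": [-0.305,-0.272,0],"yaw": 0,"grip": 1},
    {"offset": [-0.305,-0.272,0],"yaw": 0,"grip": 1},
    {"offset": [-0.305,-0.272,0],"yaw": 0,"grip": 1},
    {"offset": [-0.305,-0.272,0],"yaw": 0,"grip": 1},
    {"offset": [-0.305,-0.272,0],"yaw": 0,"grip": 1}
  ]
}}

```text
clock: 0.93
ee_pos: [0.4328, 0.2592, 0.231]
orientation: [-0.592, -3.085, 0.0]
wrist_force: [1.5, 0.8, 0.3]
grip_width: 1.0
gripper_force: 0.0
```

Request:
{"method": "carry_out", "body": {
  "increments": [
    {"offset": [-0.305,-0.272,0],"yaw": 0,"grip": 1},
    {"offset": [-0.305,-0.272,0],"yaw": 0,"grip": 1},
    {"offset": [-0.305,-0.272,0],"yaw": 0,"grip": 1},
    {"offset": [-0.305,-0.272,0],"yaw": 0,"grip": 1},
    {"offset": [-0.305,-0.272,0],"yaw": 0,"grip": 1},
    {"offset": [0,0,0.1],"yaw": -0.106,"grip": 1},
    {"offset": [0,0,0.1],"yaw": -0.106,"grip": 1},
    {"offset": [0,0,0.1],"yaw": -0.106,"grip": 1},
    {"offset": [0,0,0],"yaw": 0,"grip": 1}
  ]
}}

```text
clock: 1.68
ee_pos: [0.5221, 0.0775, 0.1984]
orientation: [-0.071, -3.136, 0.001]
wrist_force: [0.1, -0.7, -0.8]
grip_width: 0.997
gripper_force: 0.0
```

```bash
cat >> h.py <<'E'
def psi():
    y=R.from_rotvec(state()["orientation"]).as_matrix()[:,1]; return np.degrees(np.arctan2(y[1],y[0]))
def go(x,y,z,ps=None):
    s=state(); M=R.from_rotvec(s["orientation"]).as_matrix(); a=psi()
    o=M.T@(np.array([x,y,z])-s["ee_pos"])/0.1
    print("now",s["ee_pos"].round(4),"psi",round(a,2),"tilt",M[:,2].round(4),"-> offset",o.round(3),"yaw",None if ps is None else round((a-ps)/60,3),"t",round(s["clock"],2))
E
python3 - <<'E'
from h import *
v=shot("wrist"); save("w1.png",v[0]); X=xyz(v);d=v[1]
hsv=cv2.cvtColor(v[0],cv2.COLOR_RGB2HSV)
m=(d>0)&(X[...,2]>.035)&(X[...,2]<.06)&(abs(X[...,0]-.48)<.08)&(abs(X[...,1]-.08)<.05)
q=X[m];r=cv2.minAreaRect((q[:,:2]*1000).astype(np.float32));print(len(q),r,q[:,2].max())
m2=m&(hsv[...,0]>15)&(hsv[...,0]<32)&(hsv[...,1]>140)
q=X[m2]; print(len(q),np.median(q,0),q.min(0),q.max(0))
go(.5235,.0776,.006,87.2)
E
```

```text
5202 ((476.05828857421875, 78.88931274414062), (52.34062957763672, 84.42037200927734), 86.95220947265625) 0.053865431662782126
781 [0.50868866 0.0775028  0.0464936 ] [0.49975114 0.05594609 0.0350122 ] [0.51752916 0.09872996 0.05041128]
now [0.5225 0.0779 0.1995] psi 87.16 tilt [-3.7e-03 -4.0e-04 -1.0e+00] -> offset [-0.017 -0.002  1.935] yaw -0.001 t 1.73
```

View pics/w1.png

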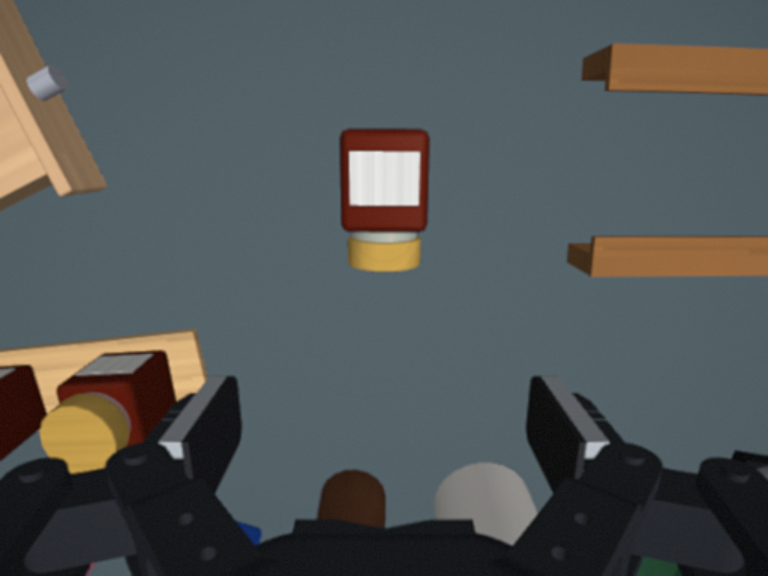

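The wrist view shows the jar centred at (385,200), its lid end at (385,270), on the fingers' centre line. I descend on the lid's end and close lightly.

Request:
{"method": "carry_out", "body": {
  "increments": [
    {"offset": [0,0,0.385],"yaw": 0,"grip": 1},
    {"offset": [0,0,0.385],"yaw": 0,"grip": 1},
    {"offset": [0,0,0.385],"yaw": 0,"grip": 1},
    {"offset": [0,0,0.385],"yaw": 0,"grip": 1},
    {"offset": [0,0,0.385],"yaw": 0,"grip": 1},
    {"offset": [0,0,0],"yaw": 0,"grip": 0.8},
    {"offset": [0,0,0],"yaw": 0,"grip": 0.6},
    {"offset": [0,0,0],"yaw": 0,"grip": 0.56},
    {"offset": [0,0,0],"yaw": 0,"grip": 0.56},
    {"offset": [0,0,0],"yaw": 0,"grip": 0.56}
  ]
}}

```text
clock: 2.57
ee_pos: [0.5267, 0.0787, 0.0119]
orientation: [0.074, 3.135, 0.001]
wrist_force: [1.1, 1.0, 0.8]
grip_width: 0.557
gripper_force: 1.0
```

Request:
{"method": "carry_out", "body": {
  "increments": [
    {"offset": [0,0,0],"yaw": 0,"grip": 0.55},
    {"offset": [0,0,0],"yaw": 0,"grip": 0.55}
  ]
}}

```text
clock: 2.73
ee_pos: [0.527, 0.0787, 0.0117]
orientation: [0.074, 3.134, 0.001]
wrist_force: [3.1, -0.8, 5.5]
grip_width: 0.554
gripper_force: 9.6
```

The light grip works, but the overlap with the lid is too small, so I shift 5 mm in and re-grip.

Request:
{"method": "carry_out", "body": {
  "increments": [
    {"offset": [0,0,0],"yaw": 0,"grip": 0.7},
    {"offset": [0,0,0],"yaw": 0,"grip": 0.7},
    {"offset": [0.05,0,0.04],"yaw": 0,"grip": 0.7},
    {"offset": [0,0,0],"yaw": 0,"grip": 0.58},
    {"offset": [0,0,0],"yaw": 0,"grip": 0.548},
    {"offset": [0,0,0],"yaw": 0,"grip": 0.548},
    {"offset": [0,0,0],"yaw": 0,"grip": 0.548}
  ]
}}

```text
clock: 3.32
ee_pos: [0.5178, 0.0785, 0.004]
orientation: [-0.073, -3.139, 0.0]
wrist_force: [-0.9, 0.3, -2.3]
grip_width: 0.554
gripper_force: 22.2
```

Request:
{"method": "carry_out", "body": {
  "increments": [
    {"offset": [0,0,-0.1],"yaw": 0,"grip": 0.548},
    {"offset": [0,0,-0.1],"yaw": 0,"grip": 0.548},
    {"offset": [0,0,-0.1],"yaw": 0,"grip": 0.548},
    {"offset": [0,0,-0.1],"yaw": 0,"grip": 0.548},
    {"offset": [0,0,0],"yaw": 0,"grip": 0.548},
    {"offset": [0,0,0],"yaw": 0,"grip": 0.548}
  ]
}}

```text
clock: 3.82
ee_pos: [0.5203, 0.0787, 0.0465]
orientation: [0.073, 3.137, 0.001]
wrist_force: [-0.2, 0.0, -3.7]
grip_width: 0.552
gripper_force: 22.2
```

Run:
```python
from h import *
go(.52,.0776,.05,87.2)
v=shot("side"); save("s2.png",v[0][200:330,230:360],4)
w=shot("wrist");
```

```text
now [0.5203 0.0787 0.0465] psi 87.32 tilt [ 3.5e-03  4.0e-04 -1.0e+00] -> offset [ 0.003 -0.011 -0.035] yaw 0.002 t 3.82
```

View pics/s2.png

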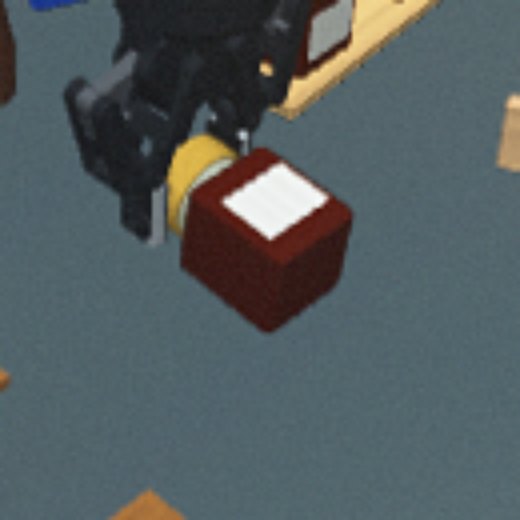

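The jar is held by the lid, still horizontal, at about (265,230) in the crop. I raise it more and ease the grip so the base swings down.

Request:
{"method": "carry_out", "body": {
  "increments": [
    {"offset": [0,0,-0.15],"yaw": 0,"grip": 0.548},
    {"offset": [0,0,-0.15],"yaw": 0,"grip": 0.548},
    {"offset": [0,0,-0.15],"yaw": 0,"grip": 0.548},
    {"offset": [0,0,0],"yaw": 0,"grip": 0.5495},
    {"offset": [0,0,0],"yaw": 0,"grip": 0.5495},
    {"offset": [0,0,0],"yaw": 0,"grip": 0.5505},
    {"offset": [0,0,0],"yaw": 0,"grip": 0.5505},
    {"offset": [0,0,0],"yaw": 0,"grip": 0.5505}
  ]
}}

```text
clock: 4.58
ee_pos: [0.5177, 0.0785, 0.0883]
orientation: [-0.073, -3.138, 0.001]
wrist_force: [0.5, -0.2, -3.8]
grip_width: 0.553
gripper_force: 22.3
```

```bash
cat >> h.py <<'E'
def base():
    # lowest/farthest red points seen by side camera near the tool
    v=shot("side"); X=xyz(v); h=cv2.cvtColor(v[0],cv2.COLOR_RGB2HSV); e=state()["ee_pos"]
    m=((h[...,0]<9)|(h[...,0]>172))&(h[...,1]>120)&(v[1]>0)&(np.hypot(X[...,0]-e[0],X[...,1]-e[1])<.13)&(X[...,2]>.0)
    q=X[m]; print("ee",e.round(4),"gf",state()["gripper_force"],"w",state()["grip_width"],"red n",len(q),"min",np.percentile(q,2,0).round(3),"max",np.percentile(q,98,0).round(3)); return v
E
python3 -c "
from h import *
base()"
```

```text
ee [0.5179 0.0785 0.0885] gf 22.30028361082077 w 0.5535218317073222 red n 964 min [0.434 0.061 0.077] max [0.493 0.108 0.129]
```

Request:
{"method": "carry_out", "body": {
  "increments": [
    {"offset": [0,0,0],"yaw": 0,"grip": 0.553},
    {"offset": [0,0,0],"yaw": 0,"grip": 0.553},
    {"offset": [0,0,0],"yaw": 0,"grip": 0.553}
  ]
}}

```text
clock: 4.88
ee_pos: [0.5188, 0.0786, 0.0896]
orientation: [-0.073, -3.14, 0.0]
wrist_force: [-0.2, -0.2, -3.5]
grip_width: 0.55
gripper_force: 19.2
```

```bash
python3 -c "
from h import *
base()"
```

```text
ee [0.5188 0.0786 0.0897] gf 19.1785991191864 w 0.554171526340675 red n 974 min [0.435 0.06  0.078] max [0.494 0.108 0.13 ]
```

Request:
{"method": "carry_out", "body": {
  "increments": [
    {"offset": [0,0,0],"yaw": 0,"grip": 0.555},
    {"offset": [0,0,0],"yaw": 0,"grip": 0.555},
    {"offset": [0,0,0],"yaw": 0,"grip": 0.555}
  ]
}}

```text
clock: 5.18
ee_pos: [0.5189, 0.0786, 0.0898]
orientation: [0.073, 3.141, 0.0]
wrist_force: [1.0, 0.8, -3.5]
grip_width: 0.553
gripper_force: 14.8
```

Request:
{"method": "carry_out", "body": {
  "increments": [
    {"offset": [0,0,0],"yaw": 0,"grip": 0.5565},
    {"offset": [0,0,0],"yaw": 0,"grip": 0.5565},
    {"offset": [0,0,0],"yaw": 0,"grip": 0.5565}
  ]
}}

```text
clock: 5.43
ee_pos: [0.5189, 0.0786, 0.0898]
orientation: [-0.073, -3.141, 0.0]
wrist_force: [0.1, -0.4, -3.1]
grip_width: 0.56
gripper_force: 10.9
```

```bash
python3 -c "
from h import *
base()"
```

```text
ee [0.5189 0.0786 0.0898] gf 10.946324318647385 w 0.5582799105526388 red n 797 min [0.451 0.058 0.049] max [0.512 0.107 0.109]
```

It is swinging down. I let it continue.

Request:
{"method": "carry_out", "body": {
  "increments": [
    {"offset": [0,0,0],"yaw": 0,"grip": 0.557},
    {"offset": [0,0,0],"yaw": 0,"grip": 0.557},
    {"offset": [0,0,0],"yaw": 0,"grip": 0.557},
    {"offset": [0,0,0],"yaw": 0,"grip": 0.557}
  ]
}}

```text
clock: 5.82
ee_pos: [0.5189, 0.0786, 0.0898]
orientation: [-0.074, -3.141, -0.0]
wrist_force: [-0.7, 0.7, -2.6]
grip_width: 0.558
gripper_force: 9.7
```

```bash
python3 -c "
from h import *
v=base(); save('s3.png',v[0][180:330,230:380],4)"
```

```text
ee [0.5189 0.0786 0.0898] gf 9.6883025765419 w 0.5544246477061938 red n 797 min [0.451 0.059 0.05 ] max [0.513 0.107 0.109]
```

View pics/s3.png

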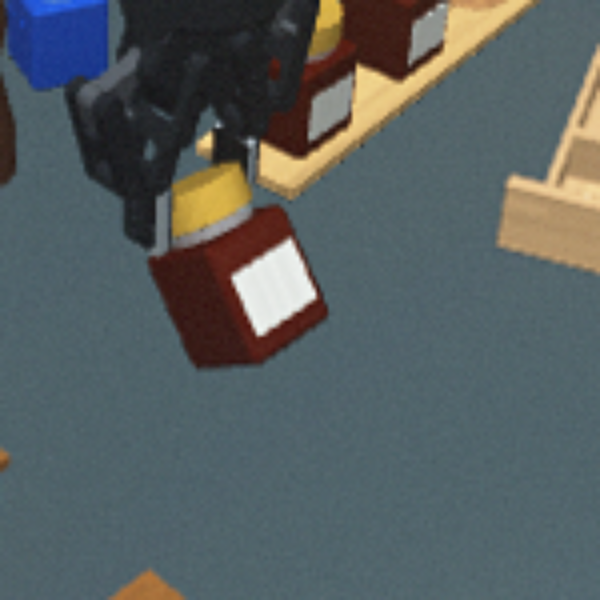

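The jar hangs about 30° short of upright, at (240,280) in the crop. I ease the grip a touch more.

Request:
{"method": "carry_out", "body": {
  "increments": [
    {"offset": [0,0,0],"yaw": 0,"grip": 0.5585},
    {"offset": [0,0,0],"yaw": 0,"grip": 0.5585},
    {"offset": [0,0,0],"yaw": 0,"grip": 0.5585}
  ]
}}

```text
clock: 6.12
ee_pos: [0.5189, 0.0786, 0.0898]
orientation: [0.074, 3.141, -0.0]
wrist_force: [-0.4, 0.4, -3.9]
grip_width: 0.563
gripper_force: 5.9
```

```bash
python3 -c "
from h import *
v=base()"
```

```text
ee [0.519  0.0786 0.0898] gf 5.876659154891968 w 0.5593339124248917 red n 671 min [0.483 0.059 0.037] max [0.531 0.106 0.092]
```

Near upright. I tighten and check the tilt from the face that bears the label.

Request:
{"method": "carry_out", "body": {
  "increments": [
    {"offset": [0,0,0],"yaw": 0,"grip": 0.552},
    {"offset": [0,0,0],"yaw": 0,"grip": 0.545},
    {"offset": [0,0,0],"yaw": 0,"grip": 0.535},
    {"offset": [0,0,0],"yaw": 0,"grip": 0.53}
  ]
}}

```text
clock: 6.5
ee_pos: [0.5189, 0.0786, 0.0898]
orientation: [-0.073, -3.141, 0.0]
wrist_force: [-1.1, 0.6, -3.0]
grip_width: 0.541
gripper_force: 55.3
```

Run:
```python
from h import *
v=base(); X=xyz(v); h=cv2.cvtColor(v[0],cv2.COLOR_RGB2HSV); e=state()["ee_pos"]
for r in [(v,"side"),(shot("top"),"top")]:
    X=xyz(r[0]);d=r[0][1]
    g=(d>0)&(abs(X[...,0]-e[0]+.015)<.06)&(abs(X[...,1]-e[1])<.023)&(X[...,2]>.02)&(X[...,2]<.085)
    n=np.cross(cv2.GaussianBlur(np.gradient(X,axis=1),(5,5),0),cv2.GaussianBlur(np.gradient(X,axis=0),(5,5),0)); n/=np.linalg.norm(n,axis=2,keepdims=True)+1e-9
    f=g&(abs(n[...,0])>.8); q=X[f]; 
    if len(q)>20:
        c=np.median(q,0); q=q[np.abs(q[:,0]-c[0])<.015]; _,_,V=np.linalg.svd(q-q.mean(0),full_matrices=False); print(r[1],len(q),q.mean(0).round(4),"normal",V[2].round(3),"z",q[:,2].min(),q[:,2].max())
```

```text
ee [0.5189 0.0786 0.0898] gf 55.326624512672424 w 0.5459772263564313 red n 673 min [0.484 0.058 0.037] max [0.532 0.106 0.091]
side 349 [0.4855 0.0808 0.0604] normal [-0.995  0.049  0.081] z 0.031711324858058165 0.0849752029437067
```

Only about 5° off upright, which settles on placing. I lift over the other jars and carry it to the gap.

Request:
{"method": "carry_out", "body": {
  "increments": [
    {"offset": [0,0,-0.2],"yaw": 0,"grip": 0.53},
    {"offset": [0,0,-0.3],"yaw": 0,"grip": 0.53},
    {"offset": [0,0,-0.3],"yaw": 0,"grip": 0.53},
    {"offset": [0,0,-0.3],"yaw": 0,"grip": 0.53},
    {"offset": [-0.05,-0.15,0],"yaw": 0,"grip": 0.53},
    {"offset": [-0.09,-0.28,0],"yaw": 0,"grip": 0.53},
    {"offset": [-0.09,-0.28,0],"yaw": 0,"grip": 0.53},
    {"offset": [-0.09,-0.28,0],"yaw": 0,"grip": 0.53},
    {"offset": [-0.09,-0.28,0],"yaw": 0,"grip": 0.53},
    {"offset": [-0.09,-0.28,0],"yaw": 0,"grip": 0.53}
  ]
}}

```text
clock: 7.43
ee_pos: [0.5617, -0.0798, 0.1998]
orientation: [0.073, 3.141, 0.0]
wrist_force: [0.7, 0.1, -3.3]
grip_width: 0.541
gripper_force: 55.5
```

Request:
{"method": "carry_out", "body": {
  "increments": [
    {"offset": [-0.09,-0.28,0],"yaw": 0,"grip": 0.53},
    {"offset": [-0.09,-0.28,0],"yaw": 0,"grip": 0.53},
    {"offset": [-0.09,-0.28,0],"yaw": 0,"grip": 0.53},
    {"offset": [-0.09,-0.28,0],"yaw": 0,"grip": 0.53},
    {"offset": [-0.09,-0.28,0],"yaw": 0,"grip": 0.53},
    {"offset": [-0.09,-0.28,0],"yaw": 0,"grip": 0.53},
    {"offset": [-0.09,-0.28,0],"yaw": 0,"grip": 0.53},
    {"offset": [-0.09,-0.28,0],"yaw": 0,"grip": 0.53},
    {"offset": [-0.06,-0.17,0],"yaw": -0.11,"grip": 0.53},
    {"offset": [0,0,0],"yaw": 0,"grip": 0.53}
  ]
}}

```text
clock: 8.27
ee_pos: [0.6286, -0.3273, 0.1992]
orientation: [-0.11, 3.139, -0.003]
wrist_force: [0.4, 0.7, -3.5]
grip_width: 0.54
gripper_force: 55.4
```

Run:
```python
from h import *
go(.6285,-.3235,.075,93.9)
v=shot("side");w=shot("wrist"); save("sw4.png",np.hstack([v[0][120:300,250:430],w[0][::2,::2][:180,:]]),1.7)
e=state()["ee_pos"];X=xyz(w);h=cv2.cvtColor(w[0],cv2.COLOR_RGB2HSV);d=w[1]
m=(d>0)&(h[...,1]>100)&((h[...,0]<9)|(h[...,0]>172))&(np.hypot(X[...,0]-e[0],X[...,1]-e[1])<.06)
q=X[m];print(len(q),q.min(0),q.max(0))
```

```text
now [ 0.6286 -0.3273  0.1992] psi 94.0 tilt [ 5.0e-04 -2.1e-03 -1.0e+00] -> offset [-1.000e-03  4.000e-02  1.241e+00] yaw 0.002 t 8.27
3347 [ 0.59070757 -0.35237806  0.14493262] [ 0.62048781 -0.30120151  0.20595292]
```

View pics/sw4.png

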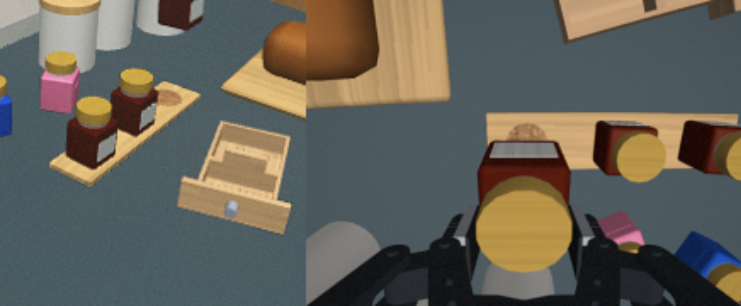

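The wrist picture shows the jar upright (lid at (523,225)), with the cork disc just behind it at (527,130). I nudge 4 mm in y and lower.

Request:
{"method": "carry_out", "body": {
  "increments": [
    {"offset": [0,0.04,0.25],"yaw": 0,"grip": 0.53},
    {"offset": [0,0,0.3],"yaw": 0,"grip": 0.53},
    {"offset": [0,0,0.3],"yaw": 0,"grip": 0.53},
    {"offset": [0,0,0.25],"yaw": 0,"grip": 0.53},
    {"offset": [0,0,0.1],"yaw": 0,"grip": 0.53},
    {"offset": [0,0,0],"yaw": 0,"grip": 0.53},
    {"offset": [0,0,0],"yaw": 0,"grip": 0.53}
  ]
}}

```text
clock: 8.95
ee_pos: [0.6279, -0.3181, 0.0799]
orientation: [0.108, -3.139, -0.001]
wrist_force: [-0.2, 0.8, -2.1]
grip_width: 0.544
gripper_force: 55.6
```

Request:
{"method": "carry_out", "body": {
  "increments": [
    {"offset": [0,0,0.03],"yaw": 0,"grip": 0.53},
    {"offset": [0,0,0],"yaw": 0,"grip": 0.53},
    {"offset": [0,0,0],"yaw": 0,"grip": 0.53}
  ]
}}

```text
clock: 9.2
ee_pos: [0.6292, -0.3196, 0.079]
orientation: [-0.107, 3.137, -0.003]
wrist_force: [-1.3, -0.3, -2.8]
grip_width: 0.542
gripper_force: 55.5
```

Run:
```python
from h import *
go(.6285,-.3235,.075,93.9)
for n in ("wrist","top"):
    w=shot(n)
    e=state()["ee_pos"];X=xyz(w);h=cv2.cvtColor(w[0],cv2.COLOR_RGB2HSV);d=w[1]
    m=(d>0)&(h[...,1]>100)&((h[...,0]<9)|(h[...,0]>172))&(np.hypot(X[...,0]-e[0],X[...,1]-e[1])<.06)
    q=X[m];print(n,len(q),np.percentile(q,[1,99],axis=0).round(4).tolist())
```

```text
now [ 0.6292 -0.3196  0.079 ] psi 93.91 tilt [ 0.003  -0.0016 -1.    ] -> offset [ 0.01  -0.038  0.04 ] yaw 0.0 t 9.2
wrist 3306 [[0.5937, -0.3461, 0.0378], [0.6165, -0.2972, 0.0801]]
top 217 [[0.5951, -0.3413, 0.0272], [0.6385, -0.292, 0.0805]]
```

Request:
{"method": "carry_out", "body": {
  "increments": [
    {"offset": [0,-0.025,0.04],"yaw": 0,"grip": 0.53},
    {"offset": [0,0,0.02],"yaw": 0,"grip": 0.53},
    {"offset": [0,0,0],"yaw": 0,"grip": 0.53}
  ]
}}

```text
clock: 9.55
ee_pos: [0.6287, -0.3224, 0.0722]
orientation: [-0.107, 3.138, -0.002]
wrist_force: [-1.9, -0.1, 3.5]
grip_width: 0.542
gripper_force: 56.2
```

Request:
{"method": "carry_out", "body": {
  "increments": [
    {"offset": [0,0,0.02],"yaw": 0,"grip": 0.53},
    {"offset": [0,0,0],"yaw": 0,"grip": 0.53},
    {"offset": [0,0,0],"yaw": 0,"grip": 0.53}
  ]
}}

```text
clock: 9.8
ee_pos: [0.6291, -0.3224, 0.0722]
orientation: [-0.107, 3.138, -0.003]
wrist_force: [-3.9, 0.8, 10.8]
grip_width: 0.538
gripper_force: 57.1
```

Request:
{"method": "carry_out", "body": {
  "increments": [
    {"offset": [0,0,0.02],"yaw": 0,"grip": 0.53},
    {"offset": [0,0,0],"yaw": 0,"grip": 0.53},
    {"offset": [0,0,0],"yaw": 0,"grip": 0.53}
  ]
}}

```text
clock: 10.05
ee_pos: [0.6295, -0.3225, 0.0722]
orientation: [-0.107, 3.137, -0.003]
wrist_force: [-6.2, 2.4, 18.9]
grip_width: 0.541
gripper_force: 57.8
```

Contact with the board. I back off to take out the push, open slowly and lift away.

Request:
{"method": "carry_out", "body": {
  "increments": [
    {"offset": [0,0,-0.035],"yaw": 0,"grip": 0.53},
    {"offset": [0,0,0],"yaw": 0,"grip": 0.545},
    {"offset": [0,0,0],"yaw": 0,"grip": 0.555},
    {"offset": [0,0,0],"yaw": 0,"grip": 0.565},
    {"offset": [0,0,0],"yaw": 0,"grip": 0.6},
    {"offset": [0,0,0],"yaw": 0,"grip": 0.7},
    {"offset": [0,0,0],"yaw": 0,"grip": 0.8},
    {"offset": [0,0,0],"yaw": 0,"grip": 0.8}
  ]
}}

```text
clock: 10.72
ee_pos: [0.6279, -0.3213, 0.0696]
orientation: [0.107, -3.139, -0.001]
wrist_force: [0.5, -0.1, -0.1]
grip_width: 0.803
gripper_force: 0.0
```

Request:
{"method": "carry_out", "body": {
  "increments": [
    {"offset": [0,0,-0.1],"yaw": 0,"grip": 0.8},
    {"offset": [0,0,-0.3],"yaw": 0,"grip": 0.8},
    {"offset": [0,0,-0.3],"yaw": 0,"grip": 0.8},
    {"offset": [0,0,-0.3],"yaw": 0,"grip": 0.8},
    {"offset": [0,0,-0.3],"yaw": 0,"grip": 0.8},
    {"offset": [0.35,0,0],"yaw": 0.119,"grip": 0.8},
    {"offset": [0.35,0,0],"yaw": 0.119,"grip": 0.8},
    {"offset": [0.35,0,0],"yaw": 0.119,"grip": 0.8},
    {"offset": [0,0,0],"yaw": 0.119,"grip": 0.8},
    {"offset": [0,0,0],"yaw": 0.119,"grip": 0.8}
  ]
}}

```text
clock: 11.55
ee_pos: [0.5213, -0.315, 0.2006]
orientation: [-0.871, -3.017, -0.0]
wrist_force: [1.1, -0.9, 0.7]
grip_width: 0.798
gripper_force: 0.0
```

Run:
```python
from h import *
v=shot("top");X=xyz(v);d=v[1]
for c in ((.6046,-.1072),(.6125,-.2139),(.6204,-.323)):
    m=(d>0)&(X[...,2]>.087)&(X[...,2]<.1)&(np.hypot(X[...,0]-c[0],X[...,1]-c[1])<.035);q=X[m]
    print(len(q),np.median(q,0).round(4),((q.min(0)+q.max(0))/2).round(4), np.ptp(q,axis=0).round(4))
def rect(m,name):
    q=X[m]; r=cv2.minAreaRect((q[:,:2]*1000).astype(np.float32)); print(name,len(q),"med",np.median(q,0).round(4),"rect",np.round(r[0],1),np.round(r[1],1),round(r[2],1))
g=(abs(X[...,0]-.425)<.12)&(abs(X[...,1]+.2)<.13)&(d>0)
rect(g&(X[...,2]>.05)&(X[...,2]<.06),"rib");rect(g&(X[...,2]>.025)&(X[...,2]<.06),"drawer")
go(.4248,-.2085,.15,-70.4); save("t5.png",v[0])
s=shot("side"); save("s5.png",s[0][100:300,220:460],2.5)
```

```text
399 [ 0.6037 -0.1074  0.0925] [ 0.6049 -0.1081  0.0915] [0.0474 0.0434 0.009 ]
425 [ 0.6124 -0.2136  0.0925] [ 0.6127 -0.2141  0.0914] [0.0461 0.0463 0.0082]
412 [ 0.6195 -0.3205  0.0925] [ 0.6196 -0.3213  0.0917] [0.0464 0.0453 0.0095]
rib 130 med [ 0.4244 -0.2089  0.0528] rect [ 424.8 -208.5] [55.  10.8] 22.4
drawer 1323 med [ 0.4163 -0.1996  0.0331] rect [ 425.  -210.8] [136.1 197.4] 19.5
now [ 0.5226 -0.3154  0.2011] psi 57.5 tilt [ 5.e-04 -3.e-04 -1.e+00] -> offset [1.4   0.376 0.51 ] yaw 2.132 t 11.6
```

View pics/s5.png

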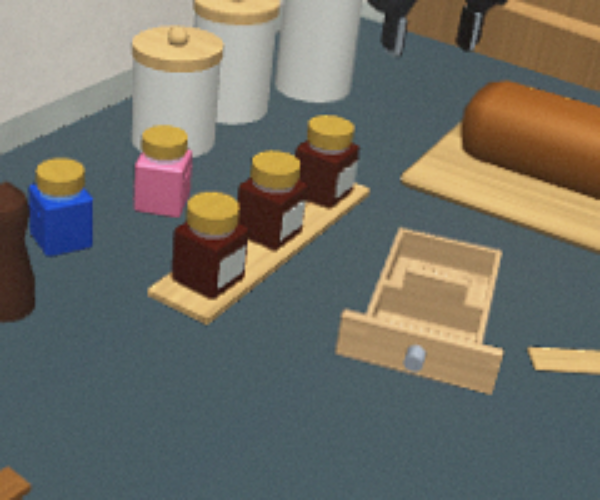

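The jar now stands within 1 mm of the place the row gives, and the others are unmoved; the side crop shows three lids at (213,213), (276,168) and (330,130). On to the drawer: translate, then yaw 128°.

Request:
{"method": "carry_out", "body": {
  "increments": [
    {"offset": [0.35,0.094,0],"yaw": 0,"grip": 0.45},
    {"offset": [0.35,0.094,0],"yaw": 0,"grip": 0.45},
    {"offset": [0.35,0.094,0],"yaw": 0,"grip": 0.45},
    {"offset": [0.35,0.094,0],"yaw": 0,"grip": 0.45},
    {"offset": [0,0,0],"yaw": 0.1185,"grip": 0.45},
    {"offset": [0,0,0],"yaw": 0.1185,"grip": 0.45},
    {"offset": [0,0,0],"yaw": 0.1185,"grip": 0.45},
    {"offset": [0,0,0],"yaw": 0.1185,"grip": 0.45},
    {"offset": [0,0,0],"yaw": 0.1185,"grip": 0.45},
    {"offset": [0,0,0],"yaw": 0.1185,"grip": 0.45}
  ]
}}

```text
clock: 12.48
ee_pos: [0.4253, -0.21, 0.2011]
orientation: [1.902, 2.499, 0.0]
wrist_force: [-0.1, 0.3, 0.4]
grip_width: 0.451
gripper_force: 0.0
```

Request:
{"method": "carry_out", "body": {
  "increments": [
    {"offset": [0,0,0],"yaw": 0.1185,"grip": 0.45},
    {"offset": [0,0,0],"yaw": 0.1185,"grip": 0.45},
    {"offset": [0,0,0],"yaw": 0.1185,"grip": 0.45},
    {"offset": [0,0,0],"yaw": 0.1185,"grip": 0.45},
    {"offset": [0,0,0],"yaw": 0.1185,"grip": 0.45},
    {"offset": [0,0,0],"yaw": 0.1185,"grip": 0.45},
    {"offset": [0,0,0],"yaw": 0.1185,"grip": 0.45},
    {"offset": [0,0,0],"yaw": 0.1185,"grip": 0.45},
    {"offset": [0,0,0],"yaw": 0.1185,"grip": 0.45},
    {"offset": [0,0,0],"yaw": 0.1185,"grip": 0.45}
  ]
}}

```text
clock: 13.32
ee_pos: [0.4253, -0.2101, 0.201]
orientation: [3.001, 0.928, 0.001]
wrist_force: [0.3, 0.5, -0.2]
grip_width: 0.452
gripper_force: 0.0
```

Request:
{"method": "carry_out", "body": {
  "increments": [
    {"offset": [0,0,0.2],"yaw": 0.1185,"grip": 0.45},
    {"offset": [0,0,0.2],"yaw": 0.1185,"grip": 0.45},
    {"offset": [0,0,0],"yaw": 0,"grip": 0.45},
    {"offset": [0,0,0],"yaw": 0,"grip": 0.45}
  ]
}}

```text
clock: 13.65
ee_pos: [0.4241, -0.2094, 0.1598]
orientation: [-3.089, -0.561, 0.003]
wrist_force: [0.4, 0.0, 0.1]
grip_width: 0.447
gripper_force: 0.0
```

Run:
```python
from h import *
v=shot("wrist");X=xyz(v);d=v[1]
g=(abs(X[...,0]-.425)<.12)&(abs(X[...,1]+.2)<.13)&(d>0)
for a,b,n in ((.05,.06,"rib"),(.027,.047,"walls+panel")):
    q=X[g&(X[...,2]>a)&(X[...,2]<b)]; r=cv2.minAreaRect((q[:,:2]*1000).astype(np.float32)); print(n,len(q),np.median(q,0).round(4),r)
go(.4248,-.2085,.022,-70.5)
```

```text
rib 835 [ 0.4247 -0.2101  0.0539] ((423.1521301269531, -210.58750915527344), (55.333251953125, 9.834698677062988), 19.739368438720703)
walls+panel 6651 [ 0.4237 -0.1799  0.0333] ((424.0768127441406, -212.55477905273438), (135.15155029296875, 196.32473754882812), 19.713956832885742)
now [ 0.425  -0.21    0.1609] psi -69.45 tilt [-1.e-04  0.e+00 -1.e+00] -> offset [ 0.004 -0.014  1.389] yaw 0.018 t 13.7
```

Request:
{"method": "carry_out", "body": {
  "increments": [
    {"offset": [0,0,0.345],"yaw": 0.015,"grip": 0.45},
    {"offset": [0,0,0.345],"yaw": 0,"grip": 0.45},
    {"offset": [0,0,0.345],"yaw": 0,"grip": 0.45},
    {"offset": [0,0,0.345],"yaw": 0,"grip": 0.45},
    {"offset": [0,0,0],"yaw": 0,"grip": 0.3},
    {"offset": [0,0,0],"yaw": 0,"grip": 0.2},
    {"offset": [0,0,0],"yaw": 0,"grip": 0.15},
    {"offset": [0,0,0],"yaw": 0,"grip": 0},
    {"offset": [0,0,0],"yaw": 0,"grip": 0},
    {"offset": [0,0,0],"yaw": 0,"grip": 0}
  ]
}}

```text
clock: 14.53
ee_pos: [0.4269, -0.2112, 0.025]
orientation: [3.094, 0.528, 0.006]
wrist_force: [0.0, 0.2, 6.6]
grip_width: 0.106
gripper_force: 60.6
```

Request:
{"method": "carry_out", "body": {
  "increments": [
    {"offset": [0,0,-0.1],"yaw": 0,"grip": 0},
    {"offset": [0,0,-0.15],"yaw": 0,"grip": 0},
    {"offset": [0,0,-0.15],"yaw": 0,"grip": 0},
    {"offset": [0,0,0],"yaw": 0,"grip": 0}
  ]
}}

```text
clock: 14.87
ee_pos: [0.4265, -0.211, 0.0655]
orientation: [3.094, 0.527, 0.006]
wrist_force: [0.9, -0.7, -3.6]
grip_width: 0.104
gripper_force: 59.4
```

Run:
```python
from h import *
go(.425,-.21,.06,88.3)
for n in ("top",):
    v=shot(n);X=xyz(v);d=v[1]
    # frame refined: rails top, each rail
    g=(d>0)&(X[...,2]>.038)&(X[...,2]<.048)&(X[...,1]>.2)&(X[...,1]<.385)
    for nm,a,b in (("lo",.38,.42),("hi",.50,.55)):
        q=X[g&(X[...,0]>a)&(X[...,0]<b)]; f=np.polyfit(q[:,1],q[:,0],1); print(nm,len(q),q.min(0).round(4),q.max(0).round(4),"slope deg",np.degrees(np.arctan(f[0])).round(2),"x at y=.22,.30",np.polyval(f,[.22,.30]).round(4))
```

```text
now [ 0.4265 -0.211   0.0655] psi -70.65 tilt [ 0.0046 -0.0026 -1.    ] -> offset [-0.011 -0.014  0.055] yaw -2.649 t 14.87
lo 939 [0.3946 0.212  0.0383] [0.42   0.3842 0.0466] slope deg 1.01 x at y=.22,.30 [0.4068 0.4082]
hi 975 [0.5016 0.2088 0.0381] [0.534  0.3849 0.047 ] slope deg 1.49 x at y=.22,.30 [0.5176 0.5197]
```

The drawer is lifted with a firm grip. I rotate it in place by 159°.

Request:
{"method": "carry_out", "body": {
  "increments": [
    {"offset": [0,0,0],"yaw": -0.06,"grip": 0},
    {"offset": [0,0,0],"yaw": -0.11,"grip": 0},
    {"offset": [0,0,0],"yaw": -0.11,"grip": 0},
    {"offset": [0,0,0],"yaw": -0.11,"grip": 0},
    {"offset": [0,0,0],"yaw": -0.11,"grip": 0},
    {"offset": [0,0,0],"yaw": -0.11,"grip": 0},
    {"offset": [0,0,0],"yaw": -0.11,"grip": 0},
    {"offset": [0,0,0],"yaw": -0.11,"grip": 0},
    {"offset": [0,0,0],"yaw": -0.11,"grip": 0},
    {"offset": [0,0,0],"yaw": -0.11,"grip": 0}
  ]
}}

```text
clock: 15.75
ee_pos: [0.4235, -0.2093, 0.0611]
orientation: [-2.357, -2.073, 0.001]
wrist_force: [0.7, 0.1, -4.3]
grip_width: 0.109
gripper_force: 59.3
```

Request:
{"method": "carry_out", "body": {
  "increments": [
    {"offset": [0,0,0],"yaw": -0.11,"grip": 0},
    {"offset": [0,0,0],"yaw": -0.11,"grip": 0},
    {"offset": [0,0,0],"yaw": -0.11,"grip": 0},
    {"offset": [0,0,0],"yaw": -0.11,"grip": 0},
    {"offset": [0,0,0],"yaw": -0.11,"grip": 0},
    {"offset": [0,0,0],"yaw": -0.11,"grip": 0},
    {"offset": [0,0,0],"yaw": -0.11,"grip": 0},
    {"offset": [0,0,0],"yaw": -0.11,"grip": 0},
    {"offset": [0,0,0],"yaw": -0.11,"grip": 0},
    {"offset": [0,0,0],"yaw": -0.11,"grip": 0}
  ]
}}

```text
clock: 16.58
ee_pos: [0.4235, -0.2093, 0.0611]
orientation: [-0.848, -3.023, -0.001]
wrist_force: [-0.5, 0.5, -3.5]
grip_width: 0.11
gripper_force: 59.3
```

Request:
{"method": "carry_out", "body": {
  "increments": [
    {"offset": [0,0,0],"yaw": -0.11,"grip": 0},
    {"offset": [0,0,0],"yaw": -0.11,"grip": 0},
    {"offset": [0,0,0],"yaw": -0.11,"grip": 0},
    {"offset": [0,0,0],"yaw": -0.11,"grip": 0},
    {"offset": [0,0,0],"yaw": -0.06,"grip": 0},
    {"offset": [0,0,0],"yaw": 0,"grip": 0},
    {"offset": [0,0,0],"yaw": 0,"grip": 0}
  ]
}}

```text
clock: 17.17
ee_pos: [0.4238, -0.2094, 0.0614]
orientation: [-0.049, -3.14, -0.001]
wrist_force: [0.6, 1.0, -3.7]
grip_width: 0.106
gripper_force: 59.3
```

Run:
```python
from h import *
go(.459,.075,.0655,88.5)
```

```text
now [ 0.4238 -0.2094  0.0614] psi 88.23 tilt [-1.6e-03  9.0e-04 -1.0e+00] -> offset [-0.264  2.854 -0.039] yaw -0.005 t 17.17
```

Request:
{"method": "carry_out", "body": {
  "increments": [
    {"offset": [-0.015,0.15,0],"yaw": 0,"grip": 0},
    {"offset": [-0.03,0.32,0],"yaw": 0,"grip": 0},
    {"offset": [-0.03,0.32,0],"yaw": 0,"grip": 0},
    {"offset": [-0.03,0.32,0],"yaw": 0,"grip": 0},
    {"offset": [-0.03,0.32,0],"yaw": 0,"grip": 0},
    {"offset": [-0.03,0.32,0],"yaw": 0,"grip": 0},
    {"offset": [-0.03,0.32,0],"yaw": 0,"grip": 0},
    {"offset": [-0.03,0.32,0],"yaw": 0,"grip": 0},
    {"offset": [-0.03,0.32,0],"yaw": 0,"grip": 0},
    {"offset": [-0.015,0.14,0],"yaw": 0,"grip": 0}
  ]
}}

```text
clock: 18.0
ee_pos: [0.4599, 0.0774, 0.0622]
orientation: [0.046, 3.141, 0.002]
wrist_force: [0.7, -0.4, -3.9]
grip_width: 0.103
gripper_force: 59.6
```

Request:
{"method": "carry_out", "body": {
  "increments": [
    {"offset": [0,0,0],"yaw": 0,"grip": 0},
    {"offset": [0,0,0],"yaw": 0,"grip": 0},
    {"offset": [0,0,0.1],"yaw": 0,"grip": 0},
    {"offset": [0,0,0.1],"yaw": 0,"grip": 0},
    {"offset": [0,0,0.1],"yaw": 0,"grip": 0},
    {"offset": [0,0,0],"yaw": 0,"grip": 0},
    {"offset": [0,0,0],"yaw": 0,"grip": 0}
  ]
}}

```text
clock: 18.58
ee_pos: [0.4582, 0.0733, 0.0306]
orientation: [-0.048, -3.137, 0.001]
wrist_force: [-0.0, -1.2, -3.6]
grip_width: 0.105
gripper_force: 59.4
```

```bash
cat > fit.py <<'E'
from h import *
go(.459,.075,.03,88.5)
for n in ("top","wrist"):
    v=shot(n);X=xyz(v);d=v[1];h=cv2.cvtColor(v[0],cv2.COLOR_RGB2HSV)
    fr=(d>0)&(h[...,1]>140)&(h[...,0]>7)&(h[...,0]<18)&(X[...,2]>.038)&(X[...,2]<.048)&(X[...,1]>.2)&(X[...,1]<.37)
    for nm,a,b in (("rail lo",.37,.44),("rail hi",.49,.56)):
        q=X[fr&(X[...,0]>a)&(X[...,0]<b)]
        if len(q)>50:
            r=cv2.minAreaRect((q[:,:2]*1000).astype(np.float32)); f=np.polyfit(q[:,1],q[:,0],1); print(n,nm,len(q),"mouth y",np.percentile(q[:,1],1).round(4),"ang",90-np.degrees(np.arctan(f[0])).round(2),"x@.22",np.polyval(f,.22).round(4),"x min/max",np.percentile(q[:,0],[2,98]).round(4), np.round(r[1],1))
    e=state()["ee_pos"]
    li=(d>0)&(h[...,1]<130)&(h[...,0]>7)&(h[...,0]<22)&(h[...,2]>110)&(abs(X[...,0]-e[0])<.09)&(X[...,1]>e[1]-.1)&(X[...,1]<e[1]+.12)
    db=e[2]-.025
    q=X[li&(X[...,2]>db+.026)&(X[...,2]<db+.048)]
    if len(q)>50:
        r=cv2.minAreaRect((q[:,:2]*1000).astype(np.float32)); print(n,"drawer",len(q),np.round(r[0],1),np.round(r[1],1),round(r[2],2),"z",np.percentile(q[:,2],[5,50,95]).round(4))
E
python3 fit.py; python3 -c "
from h import *
save('t6.png',np.hstack([load('top')[0][180:350,30:290],load('wrist')[0][::2,::2][:170]]),1.5)"
```

```text
now [0.4582 0.0733 0.0306] psi 88.25 tilt [-3.8e-03 -4.0e-04 -1.0e+00] -> offset [-0.008  0.017  0.006] yaw -0.004 t 18.58
top rail lo 508 mouth y 0.2734 ang 87.79 x@.22 0.4063 x min/max [0.399  0.4216] [99.4 23.5]
top rail hi 793 mouth y 0.2107 ang 88.07 x@.22 0.5176 x min/max [0.5077 0.5318] [161.   23.5]
top drawer 467 [456.2  81.3] [134.7 179.5] 0.53 z [0.0369 0.0472 0.0498]
wrist rail hi 52 mouth y 0.2062 ang 37.15 x@.22 0.5373 x min/max [0.5152 0.5242] [10.9  2.3]
wrist drawer 12415 [450.5  83.2] [181.4 117. ] 87.82 z [0.0384 0.0399 0.0501]
```

View pics/t6.png

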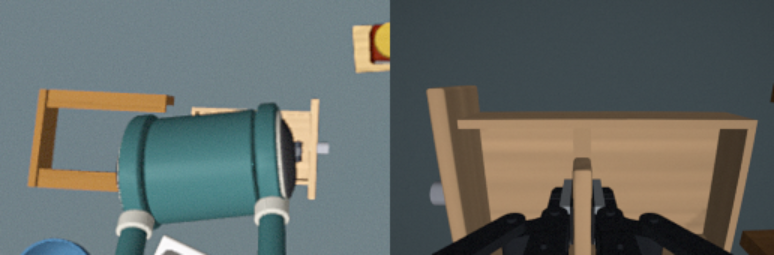

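In the top crop, the drawer is turned with its front to the right (315,150), and it is on the frame's centre line. I lower it to the counter and start in.

Request:
{"method": "carry_out", "body": {
  "increments": [
    {"offset": [0,0,0.03],"yaw": 0,"grip": 0},
    {"offset": [0,0,0.025],"yaw": 0,"grip": 0},
    {"offset": [0,0,0],"yaw": 0,"grip": 0},
    {"offset": [0,0,0],"yaw": 0,"grip": 0}
  ]
}}

```text
clock: 19.02
ee_pos: [0.4598, 0.0742, 0.0267]
orientation: [-0.046, -3.141, 0.0]
wrist_force: [-0.5, 0.7, -4.3]
grip_width: 0.107
gripper_force: 59.6
```

Run:
```python
from h import *
go(.459,.12,.025,88.3)
v=shot("side");X=xyz(v);d=v[1];h=cv2.cvtColor(v[0],cv2.COLOR_RGB2HSV)
save("s7.png",v[0],1.5)
print(state()["wrist_force"],state()["torque"])
```

```text
now [0.4598 0.0742 0.0267] psi 88.34 tilt [-2.e-04  0.e+00 -1.e+00] -> offset [0.021 0.458 0.017] yaw 0.001 t 19.02
[-0.53444093 -0.49571699 -4.79218537] [-0.00377465  0.00579223  0.02090985]
```

View pics/s7.png

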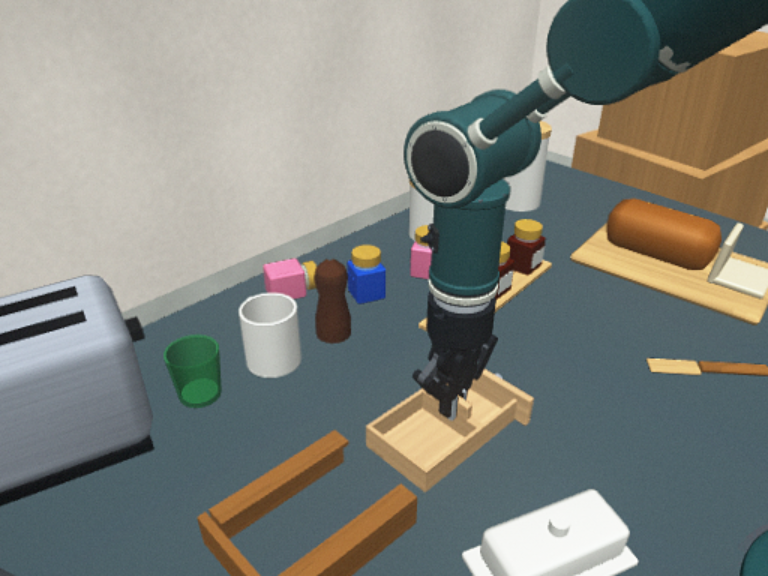

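The side view shows the drawer's plain end at (367–427, 430–488) facing the mouth, rail tips at (345,440) and (412,495). I check lateral alignment from this view.

```bash
cat > lat.py <<'E'
from h import *
v=load("side");X=xyz(v);d=v[1];h=cv2.cvtColor(v[0],cv2.COLOR_RGB2HSV)
Y=X[...,1]; wood=(d>0)&(h[...,0]>6)&(h[...,0]<22)
n=lambda q:(len(q),np.percentile(q,[1,50,99],axis=0).round(4).tolist())
fr=wood&(Y>.21)&(Y<.3)&(X[...,2]>.041)&(X[...,2]<.05)
for nm,a,b in (("lo",.37,.44),("hi",.49,.56)):
    q=X[fr&(X[...,0]>a)&(X[...,0]<b)]; f=np.polyfit(q[:,1],q[:,0],1); print("rail",nm,n(q),"x@.22",np.polyval(f,.22).round(4),"ang",90-np.degrees(np.arctan(f[0])).round(2))
q=X[wood&(abs(X[...,0]-.46)<.08)&(Y>.15)&(Y<.2)&(X[...,2]>.03)&(X[...,2]<.045)]; print("end wall",n(q))
m=wood&(abs(X[...,0]-.46)<.07)&(Y>.03)&(Y<.2)&(X[...,2]>.03)&(X[...,2]<.045)
for nm,a,b in (("wall lo",.395,.425),("wall hi",.495,.525)):
    q=X[m&(X[...,0]>a)&(X[...,0]<b)]
    if len(q)>20: f=np.polyfit(q[:,1],q[:,0],1); print(nm,len(q),"x@.15",np.polyval(f,.15).round(4),"ang",90-np.degrees(np.arctan(f[0])).round(2),"z",np.median(q[:,2]).round(4))
E
python3 lat.py
```

```text
rail lo (790, [[0.3939, 0.2128, 0.0414], [0.4066, 0.2581, 0.044], [0.4201, 0.2989, 0.0464]]) x@.22 0.4054 ang 87.97
rail hi (634, [[0.5046, 0.2109, 0.0413], [0.5173, 0.2569, 0.0439], [0.5311, 0.2994, 0.046]]) x@.22 0.5165 ang 88.49
end wall (297, [[0.4128, 0.1512, 0.0302], [0.4584, 0.1711, 0.0353], [0.5129, 0.175, 0.038]])
wall lo 329 x@.15 0.4155 ang 88.41 z 0.0353
wall hi 212 x@.15 0.5073 ang 89.83 z 0.0348
```

The drawer is about 2.5 mm too far in +x. I correct that and enter slowly.

Request:
{"method": "carry_out", "body": {
  "increments": [
    {"offset": [0.025,0.05,0.01],"yaw": 0,"grip": 0},
    {"offset": [0,0.1,0],"yaw": 0,"grip": 0},
    {"offset": [0,0.1,0],"yaw": 0,"grip": 0},
    {"offset": [0,0.05,0],"yaw": 0,"grip": 0},
    {"offset": [0,0,0],"yaw": 0,"grip": 0},
    {"offset": [0,0,0],"yaw": 0,"grip": 0}
  ]
}}

```text
clock: 19.57
ee_pos: [0.4583, 0.105, 0.0259]
orientation: [0.043, 3.141, -0.0]
wrist_force: [-0.2, -0.3, -4.7]
grip_width: 0.106
gripper_force: 59.6
```

```bash
python3 - <<'E'
from h import *
go(.459,.12,.025,88.3); shot("side"); print(state()["wrist_force"],state()["torque"])
E
sed -i 's/Y>.15)&(Y<.2)/Y>.185)\&(Y<.212)/; s/(Y<.2)&(X/(Y<.21)\&(X/' lat.py; python3 lat.py
```

```text
now [0.4583 0.105  0.0259] psi 88.43 tilt [ 2.e-04 -1.e-04 -1.e+00] -> offset [-0.003  0.151  0.009] yaw 0.002 t 19.57
[-0.34660046  0.11415881 -4.77745669] [ 0.00235861 -0.0513921  -0.00108353]
rail lo (801, [[0.394, 0.2132, 0.0413], [0.4066, 0.2581, 0.0439], [0.4202, 0.2991, 0.0465]]) x@.22 0.4055 ang 88.21
rail hi (629, [[0.5046, 0.2111, 0.0413], [0.5169, 0.2565, 0.0439], [0.5313, 0.2991, 0.0461]]) x@.22 0.5161 ang 88.26
end wall (293, [[0.4103, 0.1855, 0.0301], [0.464, 0.2023, 0.0344], [0.5259, 0.2114, 0.0445]])
wall lo 462 x@.15 0.4132 ang 88.44 z 0.0345
wall hi 200 x@.15 0.5068 ang 89.31 z 0.0344
```

Aligned within 1 mm. I slide in.

Request:
{"method": "carry_out", "body": {
  "increments": [
    {"offset": [0,0.1,0],"yaw": 0,"grip": 0},
    {"offset": [0,0.1,0],"yaw": 0,"grip": 0},
    {"offset": [0,0.1,0],"yaw": 0,"grip": 0},
    {"offset": [0,0.1,0],"yaw": 0,"grip": 0},
    {"offset": [0,0,0],"yaw": 0,"grip": 0}
  ]
}}

```text
clock: 20.03
ee_pos: [0.4599, 0.1463, 0.026]
orientation: [0.043, 3.14, 0.001]
wrist_force: [0.1, 0.2, -4.3]
grip_width: 0.107
gripper_force: 59.7
```

Request:
{"method": "carry_out", "body": {
  "increments": [
    {"offset": [0,0.12,0],"yaw": 0,"grip": 0},
    {"offset": [0,0.12,0],"yaw": 0,"grip": 0},
    {"offset": [0,0.12,0],"yaw": 0,"grip": 0},
    {"offset": [0,0.12,0],"yaw": 0,"grip": 0},
    {"offset": [0,0,0],"yaw": 0,"grip": 0},
    {"offset": [0,0,0],"yaw": 0,"grip": 0}
  ]
}}

```text
clock: 20.53
ee_pos: [0.4609, 0.1932, 0.0258]
orientation: [0.043, 3.141, -0.0]
wrist_force: [-0.1, 0.2, -3.8]
grip_width: 0.109
gripper_force: 59.7
```

Run:
```python
from h import *
go(.4628,.2815,.025,88.3); print(state()["wrist_force"],state()["torque"])
```

```text
now [0.4609 0.1932 0.0258] psi 88.44 tilt [ 2.e-04 -1.e-04 -1.e+00] -> offset [0.005 0.883 0.008] yaw 0.002 t 20.53
[-0.12045622  0.15370919 -3.77849611] [ 0.00036553  0.02329076 -0.02732688]
```

Request:
{"method": "carry_out", "body": {
  "increments": [
    {"offset": [0,0.13,0],"yaw": 0.002,"grip": 0},
    {"offset": [0,0.13,0],"yaw": 0,"grip": 0},
    {"offset": [0,0.13,0],"yaw": 0,"grip": 0},
    {"offset": [0,0.13,0],"yaw": 0,"grip": 0},
    {"offset": [0,0.13,0],"yaw": 0,"grip": 0},
    {"offset": [0,0.1,0],"yaw": 0,"grip": 0},
    {"offset": [0,0,0],"yaw": 0,"grip": 0},
    {"offset": [0,0,0],"yaw": 0,"grip": 0}
  ]
}}

```text
clock: 21.2
ee_pos: [0.463, 0.2678, 0.0257]
orientation: [-0.046, -3.141, 0.001]
wrist_force: [-0.4, -0.3, -4.4]
grip_width: 0.11
gripper_force: 59.7
```

Request:
{"method": "carry_out", "body": {
  "increments": [
    {"offset": [0,0.05,0.005],"yaw": 0,"grip": 0},
    {"offset": [0,0.05,0.005],"yaw": 0,"grip": 0},
    {"offset": [0,0,0],"yaw": 0,"grip": 0}
  ]
}}

```text
clock: 21.45
ee_pos: [0.4638, 0.2777, 0.0251]
orientation: [0.049, 3.141, 0.001]
wrist_force: [0.6, 0.1, -2.6]
grip_width: 0.107
gripper_force: 60.0
```

Request:
{"method": "carry_out", "body": {
  "increments": [
    {"offset": [0,0.03,0],"yaw": 0,"grip": 0},
    {"offset": [0,0,0],"yaw": 0,"grip": 0},
    {"offset": [0,0,0],"yaw": 0,"grip": 0}
  ]
}}

```text
clock: 21.7
ee_pos: [0.4638, 0.2802, 0.025]
orientation: [0.049, 3.141, 0.0]
wrist_force: [-0.1, -1.5, -1.2]
grip_width: 0.11
gripper_force: 60.2
```

Request:
{"method": "carry_out", "body": {
  "increments": [
    {"offset": [0,0.03,0],"yaw": 0,"grip": 0},
    {"offset": [0,0,0],"yaw": 0,"grip": 0},
    {"offset": [0,0,0],"yaw": 0,"grip": 0}
  ]
}}

```text
clock: 21.95
ee_pos: [0.4638, 0.2802, 0.025]
orientation: [-0.048, -3.141, 0.007]
wrist_force: [1.3, -14.1, 4.0]
grip_width: 0.105
gripper_force: 61.1
```

Request:
{"method": "carry_out", "body": {
  "increments": [
    {"offset": [0,0.02,0],"yaw": 0,"grip": 0},
    {"offset": [0,0,0],"yaw": 0,"grip": 0},
    {"offset": [0,0,0],"yaw": 0,"grip": 0}
  ]
}}

```text
clock: 22.2
ee_pos: [0.4638, 0.2803, 0.025]
orientation: [-0.047, -3.14, 0.012]
wrist_force: [2.6, -21.6, 7.4]
grip_width: 0.112
gripper_force: 61.6
```

Firm stop at the expected home position. I relax the push, open and rise, then check flushness.

Request:
{"method": "carry_out", "body": {
  "increments": [
    {"offset": [0,-0.02,0],"yaw": 0,"grip": 0},
    {"offset": [0,-0.015,-0.005],"yaw": 0,"grip": 0},
    {"offset": [0,0,0],"yaw": 0,"grip": 0.15},
    {"offset": [0,0,0],"yaw": 0,"grip": 0.3},
    {"offset": [0,0,0],"yaw": 0,"grip": 0.35},
    {"offset": [0,0,0],"yaw": 0,"grip": 0.35},
    {"offset": [0,0,-0.1],"yaw": 0,"grip": 0.35},
    {"offset": [0,0,-0.35],"yaw": 0,"grip": 0.35},
    {"offset": [0,0,-0.35],"yaw": 0,"grip": 0.35},
    {"offset": [0,0,-0.35],"yaw": 0,"grip": 0.35}
  ]
}}

```text
clock: 23.03
ee_pos: [0.4629, 0.2817, 0.1418]
orientation: [-0.048, -3.14, 0.001]
wrist_force: [0.6, 0.2, -0.1]
grip_width: 0.355
gripper_force: 0.0
```

Request:
{"method": "carry_out", "body": {
  "increments": [
    {"offset": [0,0,-0.35],"yaw": 0,"grip": 0.35},
    {"offset": [0,-0.35,0],"yaw": 0,"grip": 0.35},
    {"offset": [0,-0.35,0],"yaw": 0,"grip": 0.35},
    {"offset": [0,-0.35,0],"yaw": 0,"grip": 0.35},
    {"offset": [0,-0.35,0],"yaw": 0,"grip": 0.35},
    {"offset": [0,-0.35,0],"yaw": 0,"grip": 0.35},
    {"offset": [0,-0.35,0],"yaw": 0,"grip": 0.35},
    {"offset": [0,0,0],"yaw": 0,"grip": 0.35}
  ]
}}

```text
clock: 23.7
ee_pos: [0.4567, 0.0672, 0.1762]
orientation: [0.055, 3.14, -0.004]
wrist_force: [-0.3, 0.3, 0.5]
grip_width: 0.349
gripper_force: 0.0
```

Run:
```python
from h import *
for n in ("top","side"):
    v=shot(n);X=xyz(v);d=v[1];h=cv2.cvtColor(v[0],cv2.COLOR_RGB2HSV)
    q=X[(d>0)&(X[...,2]>.051)&(X[...,2]<.06)&(abs(X[...,0]-.463)<.05)&(abs(X[...,1]-.28)<.06)]; print(n,"rib",len(q),np.median(q,0).round(4))
    q=X[(d>0)&(h[...,1]<140)&(h[...,0]>6)&(h[...,0]<22)&(X[...,2]>.036)&(X[...,2]<.048)&(abs(X[...,0]-.463)<.09)&(X[...,1]>.17)&(X[...,1]<.235)]
    r=cv2.minAreaRect((q[:,:2]*1000).astype(np.float32)); print("panel",len(q),r)
    save("e_%s.png"%n,v[0])
v=load("top");X=xyz(v);s=load("side")
for c in ((.6046,-.1072),(.6125,-.2139),(.6204,-.323)):
    m=(v[1]>0)&(X[...,2]>.087)&(X[...,2]<.1)&(np.hypot(X[...,0]-c[0],X[...,1]-c[1])<.035);print(np.median(X[m],0).round(4) if m.any() else "hid")
cv2.imwrite("pics/e.png",np.hstack([cv2.resize(v[0][190:340,30:230],(400,300)),cv2.resize(s[0][234:384,100:300],(400,300))])[...,::-1])
```

```text
top rib 0 [nan nan nan]
panel 85 ((516.9751586914062, 215.2128448486328), (32.4423713684082, 25.746063232421875), 87.6053466796875)
side rib 195 [0.4593 0.28   0.0545]
panel 474 ((463.65093994140625, 205.6158447265625), (139.2466583251953, 32.36880111694336), 8.267446517944336)
[ 0.6049 -0.1074  0.0925]
[ 0.6124 -0.2136  0.0923]
[ 0.6194 -0.3204  0.0924]
  return _methods._mean(a, axis=axis, dtype=dtype,
  ret = um.true_divide(
```

View pics/e.png

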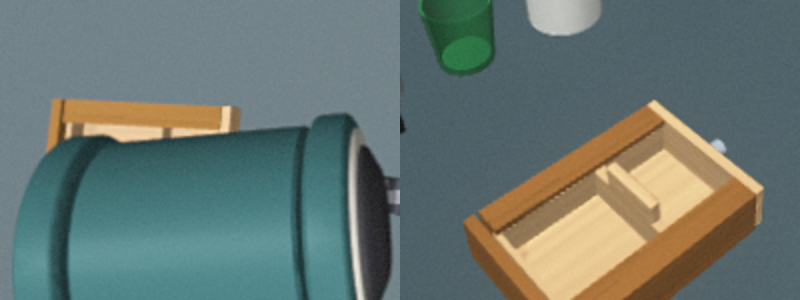

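The picture shows the panel against both rail ends, with the knob outward at (717,147). I clear the arm and check squareness numerically.

Request:
{"method": "carry_out", "body": {
  "increments": [
    {"offset": [0,-0.35,0],"yaw": 0,"grip": 0.35},
    {"offset": [0,-0.35,0],"yaw": 0,"grip": 0.35},
    {"offset": [0,-0.35,0],"yaw": 0,"grip": 0.35},
    {"offset": [0,-0.35,0],"yaw": 0,"grip": 0.35},
    {"offset": [0,-0.35,0],"yaw": 0,"grip": 0.35},
    {"offset": [0,-0.35,0],"yaw": 0,"grip": 0.35},
    {"offset": [0,0,0],"yaw": 0,"grip": 0.35}
  ]
}}

```text
clock: 24.38
ee_pos: [0.4515, -0.1418, 0.1762]
orientation: [0.052, 3.139, -0.004]
wrist_force: [-0.4, -0.4, 0.3]
grip_width: 0.345
gripper_force: 0.0
```

Run:
```python
from h import *
for n in ("top","side"):
    v=shot(n);X=xyz(v);d=v[1];h=cv2.cvtColor(v[0],cv2.COLOR_RGB2HSV)
    g=(d>0)&(h[...,0]>6)&(h[...,0]<22)&(X[...,2]>.039)&(X[...,2]<.048)&(abs(X[...,0]-.463)<.1)
    q=X[g&(h[...,1]<135)&(X[...,1]>.18)&(X[...,1]<.225)]; r=cv2.minAreaRect((q[:,:2]*1000).astype(np.float32)); f=np.polyfit(q[:,0],q[:,1],1); print(n,"panel",len(q),np.round(r[0],1),np.round(r[1],1),round(r[2],2),"slope deg",np.degrees(np.arctan(f[0])).round(2),"y@.40,.525",np.polyval(f,[.405,.52]).round(4))
    for a,b in ((.395,.418),(.507,.53)):
        w=X[g&(X[...,0]>a)&(X[...,0]<b)&(X[...,1]<.3)]; dk=X[g&(h[...,1]>=135)&(X[...,0]>a)&(X[...,0]<b)&(X[...,1]<.3)]
        print("  panel outer y",np.percentile(w[:,1],1).round(4),"rail starts",np.percentile(dk[:,1],1).round(4))
    q=X[(d>0)&(X[...,2]>.050)&(X[...,2]<.06)&(abs(X[...,0]-.463)<.05)&(abs(X[...,1]-.28)<.06)]; r=cv2.minAreaRect((q[:,:2]*1000).astype(np.float32));print("rib",r)
```

```text
top panel 343 [462.1 212.4] [ 24.5 135.1] 88.64 slope deg -1.67 y@.40,.525 [0.2079 0.2045]
  panel outer y 0.2025 rail starts 0.2141
  panel outer y -0.4808 rail starts -0.4809
rib ((464.9376525878906, 280.3699951171875), (10.548044204711914, 51.30406188964844), 88.05532836914062)
side panel 421 [462.2 212.4] [ 26.2 136. ] 88.73 slope deg -1.16 y@.40,.525 [0.2071 0.2048]
  panel outer y -0.4946 rail starts -0.495
  panel outer y -0.4839 rail starts -0.4844
rib ((463.557861328125, 279.39862060546875), (10.598538398742676, 55.95127487182617), 88.47241973876953)
```

```bash
python3 -c "
from rig import *
print(job_done())"
```

```text
the job is handed in; nothing more can be done
None
```

I handed the job in at about 24.5 s. The jam jar stands lid up within about 1 mm of its place in the row. The drawer is turned end for end and fully home, with its front panel flush against the rail ends. I've let go of everything, and the other jars measured unmoved.

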